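# Tap the wedge of the file-room book press tight

## Robot

A 7-joint arm with a two-finger parallel gripper is mounted at the origin on the work surface. World frame = base frame: x ahead of the robot, y to its left, z up, the work surface at z = 0. Lengths are in m, angles in rad, forces in N, time in s.
With the tool pointing down it reaches from about 0.4 to 0.9 m from the base axis. Payload 5.5 kg.
Tool frame: the origin (TCP) lies at the very end of the fingers, on their centre line; the grasp point (between the pads) lies arm.pinch_z behind it (arm.pinch_z is the distance from the TCP to the grasp point, in m); z points along the fingers, y is the direction in which the jaws open and shut (so a half turn about z gives the same grasp; the last joint's range is limited). The gripper opens to 85 mm and grips with 20 to 120 N. Pads are 22 mm wide; open, the fingers measure 114 mm over their backs; the gripper's body (76 mm by 85 mm) begins 54 mm behind the grasp point. The pads swing forward as they close: fully open they stand 13 mm farther back than shut.
Start: joints at [-0.944, 0.501, -0.427, 1.55, 0.221, 1.138, -0.21], TCP at [0.231, 0.607, 0.231] pointing down, gripper open.
Joint ranges: [-2.88, 2.88], [-0.31, 2.03], [-1.54, 1.56], [0.2, 2.42], [-1.41, 4.55], [0.19, 2.02], [-2.57, 2.57]. Speed limits (rad/s): [2.57, 2.57, 3.14, 3.14, 3.14, 3.14, 3.14].

## Interface

Orientations are given as a unit quaternion [w, x, y, z].
In Python, from station import arm gives the robot as it stands. Calls block until the motion is done:
- arm.goto(position, orientation): joint-space move of the TCP to a pose.
- arm.line_to(position, orientation=None, velocity=0.15, max_force=None): straight line of the TCP; orientation=None keeps the orientation; velocity is the mean speed in m/s. With max_force (N) it stops when the force on the tool has changed by that much, and returns True; else False.
- arm.move_joints(angles): joint-space move.
- arm.set_gripper(opening, squeeze=None): finger opening in m; squeeze is the grip in N (None keeps the last); returns when the fingers have stopped.
- arm.sleep(seconds).
- arm.solve_ik(position, orientation): joint angles nearest the present ones, or None.
- arm.state(): the state.
- arm.capture(name): name is "side" or "top" or "wrist"; returns a dict with "color" (384x512x3 uint8, blue, green, red), "depth" (384x512 float32, m along the optical axis (not along the pixel's ray), 0 where there is no reading), "fov_y" (degrees; the focal length in pixels is half the picture's height over the tangent of half this angle, whatever the lens; pixels are square), "cx", "cy" (the principal point, pixels), "dist_coeffs" ([k1, k2, p1, p2, k3] as OpenCV has them; the pictures are not rectified), "rvec" (rotation vector, rad) and "tvec" (3), from world to camera coordinates, as OpenCV has them. Camera axes: x right, y down, z forward; pixel columns grow to the right and rows downward; lengths in m; the calibration is good to about 2 mm. A picture is of the moment at which its call begins.
A pose or a line that the arm cannot do raises arm.IKError and nothing moves.
- arm.hand_in(): hands the job in, once; it reports no verdict.
The state is a dict: "time": time; "q": joint angles; "dq": joint speeds; "tau": joint torques, N m; "tool_pos": TCP position; "tool_rot": TCP orientation; "force": force on the tool from outside, world axes, zero at the start; "ft_torque": the same for the moment, N m; "grip_width": finger opening in m.
Only numpy, scipy, OpenCV 4.12 (cv2) and the standard library are available. Lean on these libraries where they do the work, as an engineer would, in place of code of your own. Each camera call takes 0.05 s, during which the arm holds its last target.

## Task

Clamp the red-brown bound register in the wooden wedge press: lay the loose wedge flat in the press's wedge gap, thin end first and its sloping side against the sloping block, let go, then take the mallet and tap the red end of the wedge inwards, with several firm, separate taps and not one long push, until the wedge stops advancing and the jaw holds the register tight. Only the mallet, striking the wedge, may drive it home: never push the wedge home, the jaw or the register by hand or with the mallet directly. Finally lay the mallet down on the table, clear of the press and of everything else, and leave the stamp, glue bottle, mug and ink pad standing where they are.

Things in the scene. Friction and masses are not known exactly. Their poses are not given: they have to be found in the camera images.
- press: Fixed wooden wedge press on the table, yaw varies. Origin: table level, z up; +x = clamping direction, +y = direction the wedge is driven. Dark baseboard 10 mm thick, x -117 to 78, y -110 to 70 mm (45 mm of ledge outside the gap's mouth). Along +x stand: sloping heel block, wedge gap, sliding jaw, register, end stop (x 35 to 65, y -65 to 65, top at z 74 mm).
- press_mouth (a point): Mouth of the wedge gap: press frame x -45, y -65 mm, on the baseboard's upper surface (z 10 mm). The gap is widest here and narrows towards press +y.
- press_heel (a point): Middle of the top of the sloping heel block (z 60 mm; block 40 mm thick, y about -65 to 65 mm). Its wedge-side face follows x = -47.4 mm + 0.16 y (press frame).
- jaw (a joint): Travel j (m) of the sliding wooden jaw along press +x, towards the register; 0 = fully back. Starts at 0 to 0.002, stays where it is left (about 1.5 N friction). Its wedge-side face stands at press x = -35 mm + j, parallel to press y; 24 mm thick, y -60 to 60, top z 70 mm. At j about 0.006 (0.005 to 0.0075) the register is squeezed on the end stop and the jaw stops.
- jaw_top (a point): Middle of the top of the sliding jaw (z about 70 mm); it moves with it along press x.
- register: Loose bound register (book), red-brown covers and paper edges, 40 mm thick (press x) by 95 by 108 mm tall, 0.3 kg, standing upright in the press between jaw and end stop with about 4 to 6 mm of play. Origin: centre of its underside.
- wedge: Loose wooden wedge 125 mm long, 44 tall, 0.09 kg, lying right way up. Origin: centre of underside; +x to the thin end. Straight side at y -13.2 mm; red tail (x -62.5 to -27.5) with parallel sides, 26.4 thick; thence the +y side slopes (0.16) to the thin end (y -13.2 to -1.2). In the press its +x lies along press +y, straight side on the jaw, sloping side on the heel. Friction holds it once driven.
- wedge_tip (a point): Centre of the wedge's thin end face (wedge frame x 62.5, y -7.2, z 22 mm). Wedge fully tight: about press y = +40 mm (30 to 50), the tail's end then about 20 mm outside the mouth. With the jaw still at j the wedge first bites about (6 mm - j) / 0.16 short of that.
- wedge_tail (a point): Centre of the wedge's red thick end face, the face to be struck (wedge frame x -62.5, y 0, z 22 mm). Driving takes about 3 to 10 N until the register is squeezed; there the wedge stops, and firm taps of 15 to 25 N seat it.
- mallet: Loose mallet 230 mm long, about 0.35 kg, lying flat. Origin: underside, mid-length; +x to the head. Head 46 (x) by 96 (y) by 48 (z) mm centred at x 75, black rubber striking faces at y -48 and +48 (both alike). Wooden handle 24 wide (y), 26 tall (z 11 to 37), x -85 to 52; pommel 25 by 30 by 48 at x -110 to -85. Mass mostly in the head; head and pommel rest on the table.
- mallet_grip (a point): Point on the handle's centre line to grip, near the head and the balance point: mallet frame x 30, y 0, z 24 mm.
- mallet_head (a point): Centre of the mallet's head: mallet frame x 75, y 0, z 24 mm.
- stamp: Bystander: red rubber stamp, 42 mm across, 67 mm tall, standing beside the ledge of the press on one side or the other, in the way of the mallet handle on that side. Origin: centre of its underside.
- glue: Bystander: white glue bottle, 38 mm across, 78 mm tall, standing beside the heel block. Origin: centre of its underside.
- mug: Bystander: blue mug, 78 mm across without its handle (at its own +y), 88 mm tall. Origin: centre of its underside.
- inkpad: Bystander: dark ink pad tin with red pad, 60 by 85 mm, 14 mm tall, beside the ledge of the press, on the side away from the stamp; low enough for the mallet handle to pass over it. Origin: centre of its underside.
Things that resemble listed ones, but are neither listed nor needed, are in the scene too. What is shaped like the mallet but blue or green is not meant.

How it is judged:
By the outcome, as a careful person would: the job done as asked, in the order asked, and still so for the second after the job is handed in, with the robot touching nothing.
It also fails if it takes over 72 s, if anything falls off the work surface, if the arm or the gripper's body presses on something with over 40 N, if the wrist force passes 120 N, or if a joint passes its speed limit or range.

## Working session

There is one attempt and no reset: what is moved stays moved. The work goes in short steps, each a Python script; the robot and the scene stay as the last script left them, time stands still between calls to the robot, and variables do not carry over. Pictures are saved under pics/ and viewed, and the job is handed in when it is done.

```bash
ls; mkdir -p pics; cat > h.py <<'E'
import numpy as np, cv2
from station import arm
def cap(n, save=None):
    c=arm.capture(n)
    if save: cv2.imwrite('pics/'+save+'.png',c['color'])
    np.save('/tmp/'+(save or n)+'.npy',c,allow_pickle=True)
    return c
def load(n): return np.load('/tmp/'+n+'.npy',allow_pickle=True).item()
def K(c):
    h=c['color'].shape[0]; f=h/2/np.tan(np.radians(c['fov_y'])/2)
    return np.array([[f,0,c['cx']],[0,f,c['cy']],[0,0,1.]])
def ray(c,uv):
    p=cv2.undistortPoints(np.array(uv,float).reshape(-1,1,2),K(c),np.array(c['dist_coeffs'],float)).reshape(-1,2)
    R,_=cv2.Rodrigues(np.array(c['rvec'],float)); t=np.array(c['tvec'],float).ravel()
    d=np.c_[p,np.ones(len(p))]@R; o=-R.T@t
    return o,d
def atz(c,uv,z):
    o,d=ray(c,uv); s=(np.asarray(z)-o[2])/d[:,2]
    return o+d*s[:,None]
def bydepth(c,uv):
    o,d=ray(c,uv); uv=np.array(uv).reshape(-1,2)
    z=np.array([c['depth'][int(round(v)),int(round(u))] for u,v in uv])
    return o+d*z[:,None]
def proj(c,P):
    p,_=cv2.projectPoints(np.array(P,float).reshape(-1,3),np.array(c['rvec'],float),np.array(c['tvec'],float),K(c),np.array(c['dist_coeffs'],float))
    return p.reshape(-1,2)
def crop(name,src,u0,v0,u1,v1,s):
    c=load(src)['color'][v0:v1,u0:u1]
    cv2.imwrite('pics/'+name+'.png',cv2.resize(c,None,fx=s,fy=s,interpolation=cv2.INTER_CUBIC))
E
python3 - <<'E'
from h import *
for n in ['side','top','wrist']: c=cap(n,n+'0'); print(n,c['fov_y'],c['cx'],c['cy'],c['rvec'],c['tvec'],c['dist_coeffs'], (c['depth']>0).mean())
print(arm.state(),arm.pinch_z)
E
```

```text
pics
side 47.07468112296904 251.5424317451687 186.57484685229082 [ 2.27251998 -0.43828305  0.18503507] [-0.51187297  0.15492849  1.08346724] [-0.00016043  0.          0.          0.          0.        ] 0.9959208170572916
top 49.94496159007886 257.2363087898507 188.56098001913705 [ 2.16913432 -2.19081439  0.11506111] [-0.04920614  0.52756294  1.11531463] [0.03790651 0.         0.         0.         0.        ] 0.996002197265625
wrist 62.18776583568421 259.887214030327 193.00247715394138 [-2.36205055 -1.62797165 -0.25990492] [-0.64961258 -0.04097991  0.37909719] [-0.01282307  0.          0.          0.          0.        ] 0.99603271484375
{'time': 0.15, 'q': array([-0.94379179,  0.50165487, -0.4268165 ,  1.55119843,  0.22081398,
        1.1382915 , -0.21028173]), 'dq': array([-0.00056127, -0.00360309, -0.00186853, -0.00231725, -0.00045987,
        0.00126555,  0.00102094]), 'tau': array([-6.89314271e-03, -5.70045054e+01, -5.82528099e+00, -2.81280112e+01,
        1.06669680e-02,  8.10009660e-03, -1.74847923e-06]), 'tool_pos': array([0.23114354, 0.60694901, 0.23048726]), 'tool_rot': array([-1.58256610e-04,  1.80875611e-01,  9.83505693e-01, -7.34396483e-04]), 'force': array([0.05096965, 0.75261938, 0.75264793]), 'ft_torque': array([ 0.00435544, -0.01861681, -0.02515259]), 'grip_width': 0.08559472956313166} 0.0187
```

View pics/top0.png

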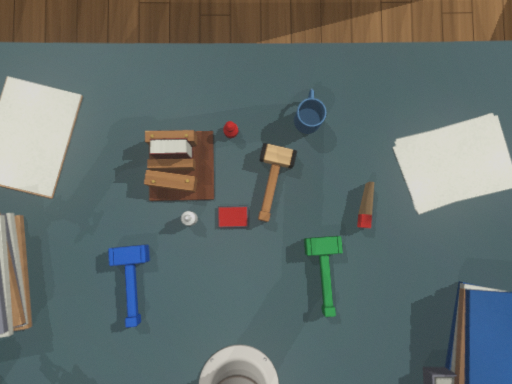

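View pics/side0.png

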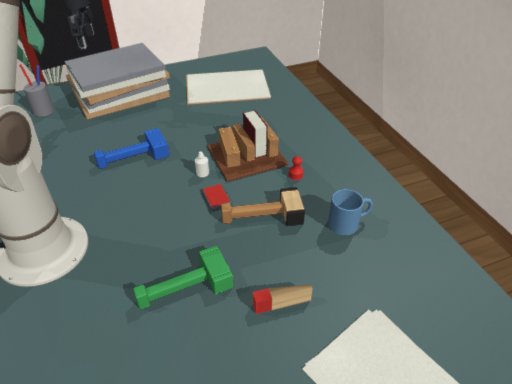

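Candidates: the wedge at top-image (367,205), red tail at the bottom, is the only one. For the mallet there is the wood one with black faces at (278,155), against decoys in blue (129,255) and green (323,245). For the register there is the book in the press at (171,148), against book stacks at (10,280) and (480,330). I'll check these in crops.

```bash
python3 - <<'E'
from h import *
crop('c_press','top0',135,115,255,235,6)
crop('c_tools','top0',245,80,395,240,5)
crop('c_side','side0',190,100,330,230,5)
E
```

```text
(no output)
```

View pics/c_press.png

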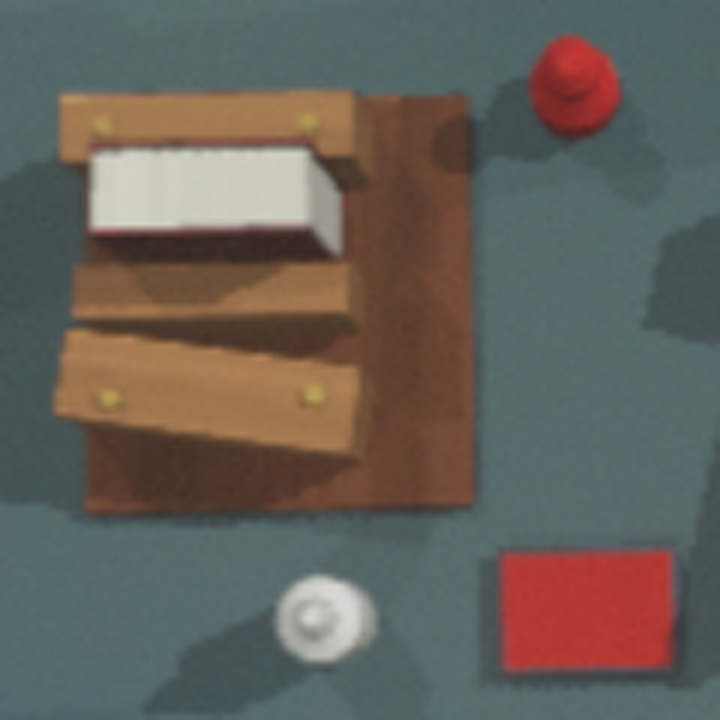

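View pics/c_tools.png

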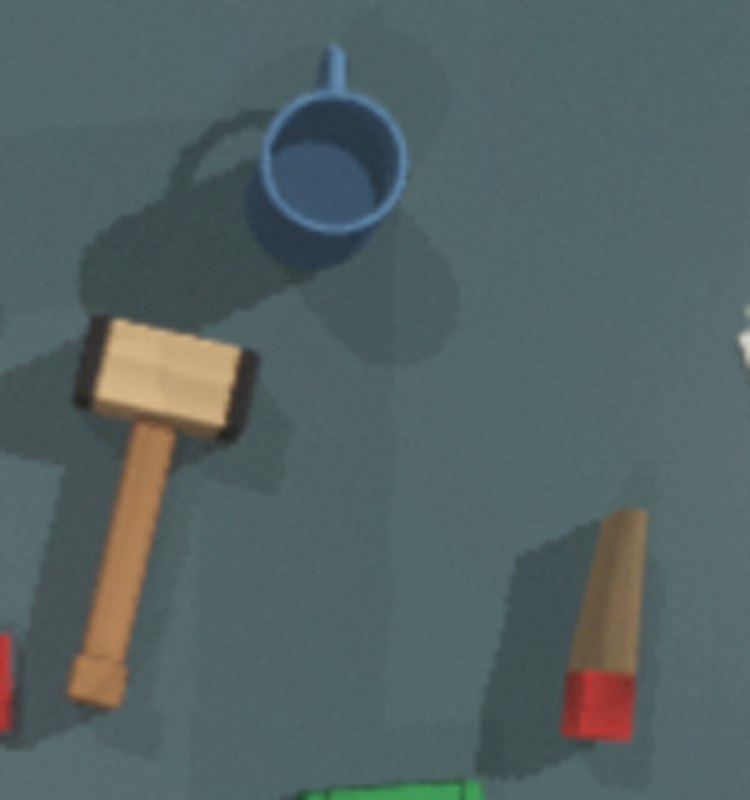

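View pics/c_side.png

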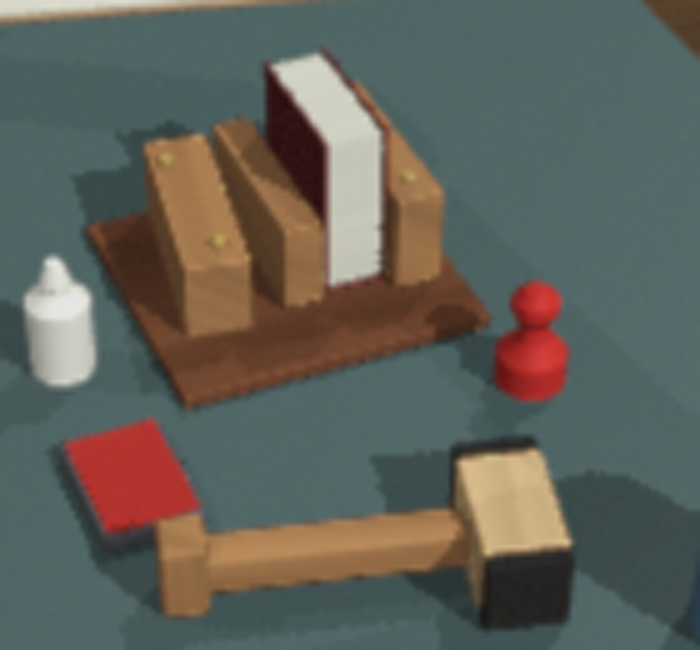

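The crops confirm the choices. The wooden mallet's black faces point left and right and its handle points toward the robot. The wedge has its thin end up and its sloping side to the left. The press mouth faces image right, the stamp stands at the upper ledge side and the ink pad at the lower. Next I'll compute poses.

```bash
python3 - <<'E'
from h import *
np.set_printoptions(precision=4,suppress=True)
c=load('top0')
def C(o,s,pts): return [(o[0]+(u+.5)/s-.5,o[1]+(v+.5)/s-.5) for u,v in pts]
P=lambda pts:C((135,115),6,pts); T=lambda pts:C((245,80),5,pts)
print('base',atz(c,P([(470,97),(474,506),(85,512)]),.01))   # (+x,-y),( -x,-y),(-x,+y)
print('heel wedge face edge top',atz(c,P([(67,330),(361,369)]),.06))
print('heel back',atz(c,P([(54,413),(355,455)]),.06))
print('jaw top front/back',atz(c,P([(72,318),(352,312)]),.07),atz(c,P([(78,266),(350,264)]),.07))
print('stop',atz(c,P([(60,93),(355,92),(60,160),(355,160)]),.074))
print('book',atz(c,P([(92,147),(305,148),(90,230),(312,232)]),.118))
print('inkpad',atz(c,P([(500,552),(672,550),(674,668),(500,672)]),.014))
print('stamp top',bydepth(c,P([(570,55)])),'glue',bydepth(c,P([(315,615)])))
print('wedge',atz(c,T([(606,511),(647,510),(635,673),(571,672),(563,737),(631,740)]),.044))
print('mallet head',atz(c,T([(93,317),(259,352),(240,440),(77,408)]),.048))
print('handle',atz(c,T([(136,424),(176,430),(86,655),(124,660)]),.037))
print('pommel',atz(c,T([(76,655),(128,660),(120,708),(68,698)]),.048))
print('mug',atz(c,T([(262,160),(408,160),(335,92),(335,232)]),.088))
s=load('side0')
for nm,uv in dict(w=(620,620),m=(170,380),tab=(430,600)).items(): print(nm,bydepth(c,T([uv])))
print(bydepth(c,P([(420,300),(210,290),(210,390),(200,190)])))
E
```

```text
base [[0.694  0.0691 0.01  ]
 [0.5005 0.0675 0.01  ]
 [0.4996 0.2471 0.01  ]]
heel wedge face edge top [[0.5775 0.2437 0.06  ]
 [0.5589 0.1131 0.06  ]]
heel back [[0.5404 0.2489 0.06  ]
 [0.5204 0.1157 0.06  ]]
jaw top front/back [[0.5815 0.239  0.07  ]
 [0.5832 0.1158 0.07  ]] [[0.6047 0.2366 0.07  ]
 [0.6047 0.1167 0.07  ]]
stop [[0.6816 0.2445 0.074 ]
 [0.6814 0.1142 0.074 ]
 [0.6515 0.2441 0.074 ]
 [0.6507 0.1141 0.074 ]]
book [[0.6477 0.2192 0.118 ]
 [0.6467 0.1291 0.118 ]
 [0.612  0.2196 0.118 ]
 [0.6105 0.126  0.118 ]]
inkpad [[ 0.4788  0.0551  0.014 ]
 [ 0.479  -0.0245  0.014 ]
 [ 0.4245 -0.025   0.014 ]
 [ 0.4236  0.0552  0.014 ]]
stamp top [[0.6994 0.0189 0.0668]] glue [[0.449  0.1299 0.0796]]
wedge [[ 0.541  -0.3502  0.044 ]
 [ 0.5413 -0.3725  0.044 ]
 [ 0.4527 -0.3627  0.044 ]
 [ 0.4536 -0.3282  0.044 ]
 [ 0.4186 -0.3227  0.044 ]
 [ 0.4167 -0.3592  0.044 ]]
mallet head [[ 0.6499 -0.0718  0.048 ]
 [ 0.6298 -0.1623  0.048 ]
 [ 0.5813 -0.1511  0.048 ]
 [ 0.5997 -0.0625  0.048 ]]
handle [[ 0.5923 -0.0951  0.037 ]
 [ 0.5888 -0.117   0.037 ]
 [ 0.4655 -0.0661  0.037 ]
 [ 0.4626 -0.0867  0.037 ]]
pommel [[ 0.4652 -0.0604  0.048 ]
 [ 0.4622 -0.0884  0.048 ]
 [ 0.4365 -0.0838  0.048 ]
 [ 0.4421 -0.0559  0.048 ]]
mug [[ 0.7255 -0.1614  0.088 ]
 [ 0.7248 -0.239   0.088 ]
 [ 0.7621 -0.201   0.088 ]
 [ 0.6863 -0.1994  0.088 ]]
w [[ 0.4815 -0.3555  0.0445]]
m [[ 0.6148 -0.1134  0.0477]]
tab [[ 0.4962 -0.2616 -0.0007]]
[[0.5979 0.0929 0.0073]
 [0.5935 0.1785 0.0698]
 [0.5499 0.1798 0.0618]
 [0.629  0.1736 0.1174]]
```

```bash
cat >> h.py <<'E'
from scipy.spatial.transform import Rotation as Ro
def quat(yaw):
    """tool down; tool y axis at world angle yaw (rad) from world x"""
    y=np.array([np.cos(yaw),np.sin(yaw),0]); z=np.array([0,0,-1.]); x=np.cross(y,z)
    q=Ro.from_matrix(np.c_[x,y,z]).as_quat(); return [q[3],q[0],q[1],q[2]]
E
python3 - <<'E'
from h import *
np.set_printoptions(precision=4,suppress=True)
c=load('wrist0'); s=arm.state()
R,_=cv2.Rodrigues(np.array(c['rvec'],float)); o=-R.T@np.array(c['tvec'],float).ravel()
w,x,y,z=s['tool_rot']; Rt=Ro.from_quat([x,y,z,w]).as_matrix()
print('cam in tool',Rt.T@(o-s['tool_pos'])); print(Rt.T@R.T); print(Rt)
# yaw options
for p,yaws in [((.55,.13,.3),(0,np.pi,-np.pi/2,np.pi/2)),((.436,-.341,.01),(np.pi/2+.1,-np.pi/2+.1)),((.57,.08,.03),(0,np.pi)),((.58,-.1,.03),(np.pi/2-.2,-np.pi/2-.2)),((.52,0,.03),(np.pi/2,-np.pi/2))]:
  for y_ in yaws: print(p,round(y_,2),arm.solve_ik(p,quat(y_)))
E
```

```text
cam in tool [ 0.0793  0.0001 -0.1422]
[[-0.0002 -0.9501 -0.312 ]
 [ 1.     -0.0005  0.001 ]
 [-0.0011 -0.312   0.9501]]
[[-0.9346  0.3558 -0.0006]
 [ 0.3558  0.9346 -0.0014]
 [ 0.     -0.0015 -1.    ]]
(0.55, 0.13, 0.3) 0 [-0.2183  0.2581 -0.0742  1.6968  0.0204  1.1874 -0.2977]
(0.55, 0.13, 0.3) 3.14 [ 0.6398  0.5667 -1.2954  1.6706  0.5595  1.3394  2.3912]
(0.55, 0.13, 0.3) -1.57 [-0.4541  0.2573  0.2113  1.7051 -0.0576  1.1852 -1.7986]
(0.55, 0.13, 0.3) 1.57 [-0.0676  0.2678 -0.2575  1.6916  0.0726  1.1916  1.2276]
(0.436, -0.341, 0.01) 1.67 [ 0.4478  0.6229  0.2115  1.9445 -0.2199  0.5962  2.4742]
(0.436, -0.341, 0.01) -1.47 [ 0.2166  0.6769  0.5122  1.9523 -0.5331  0.6485 -0.4015]
(0.57, 0.08, 0.03) 0 [-0.186   0.6057 -0.0001  1.8801  0.0001  0.6558 -0.1862]
(0.57, 0.08, 0.03) 3.14 [ 0.258   0.6874 -0.5817  1.8642  0.5363  0.7509  2.5194]
(0.58, -0.1, 0.03) 1.37 [ 0.2147  0.6256 -0.1163  1.8436  0.1085  0.6784  1.4064]
(0.58, -0.1, 0.03) -1.77 [-0.1144  0.6442  0.3135  1.8557 -0.2962  0.6872 -1.3998]
(0.52, 0, 0.03) 1.57 [ 0.1263  0.5474 -0.2179  2.0116  0.1999  0.6025  1.3448]
(0.52, 0, 0.03) -1.57 [-0.2493  0.5487  0.243   2.0247 -0.2265  0.5933 -1.4228]
```

View pics/wrist0.png

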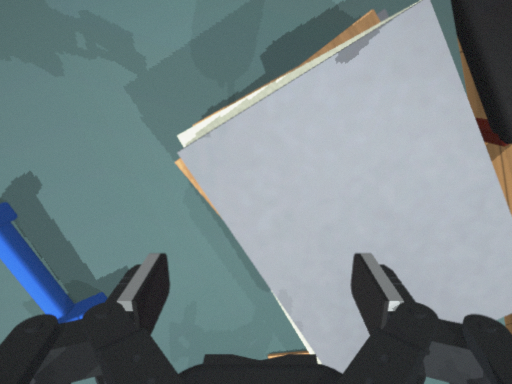

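```bash
python3 - <<'E'
from h import *
np.set_printoptions(precision=4,suppress=True)
c=load('top0')
def pts(u0,v0,u1,v1,zl,zh):
    U,V=np.meshgrid(np.arange(u0,u1),np.arange(v0,v1)); p=bydepth(c,np.c_[U.ravel(),V.ravel()])
    m=(p[:,2]>zl)&(p[:,2]<zh); return p[m]
p=pts(350,170,385,235,.038,.05)
r=cv2.minAreaRect((p[:,:2]*1000).astype(np.float32)); print('wedge',r,p.mean(0))
d=np.array([np.cos(-.106),np.sin(-.106)]); n=np.array([-d[1],d[0]])
a=p[:,:2]@d; b=p[:,:2]@n; print(a.min(),a.max()); 
for lo in np.arange(a.min(),a.max(),.012):
    k=(a>=lo)&(a<lo+.012); print(round(lo,3),b[k].min(),b[k].max())
print('target', np.array([.4365,-.3481])@d,np.array([.4365,-.3481])@n)
p=pts(255,135,302,175,.042,.056); print('head',cv2.minAreaRect((p[:,:2]*1000).astype(np.float32)))
E
```

```text
wedge ((480.3814697265625, -353.09600830078125), (26.637868881225586, 122.94022369384766), 81.35850524902344) [ 0.4727 -0.3525  0.0442]
0.4532709715618811 0.5763145704449734
0.453 -0.31069547845490975 -0.2846974436321606
0.465 -0.3115780219974263 -0.2857478246678401
0.477 -0.31196913867509307 -0.28543472088014055
0.489 -0.31156610337785223 -0.28674234179231656
0.501 -0.3127496670966971 -0.28887840328580194
0.513 -0.31202658309684056 -0.29133368567009055
0.525 -0.3115704311781393 -0.29255681672777695
0.537 -0.3125968815521611 -0.29399159206109593
0.549 -0.3120187165451404 -0.2956922371810584
0.561 -0.31262010449973265 -0.29840854293153396
0.573 -0.31031132321732124 -0.30004236681990015
target 0.4708795783012097 -0.29996380238101217
head ((604.356201171875, -108.77848815917969), (95.63436889648438, 76.87741088867188), 75.43560028076172)
```

```bash
python3 - <<'E'
from h import *
np.set_printoptions(precision=4,suppress=True)
d=np.array([np.cos(-.106),np.sin(-.106)]); n=np.array([-d[1],d[0]])
g=d*.471+n*(-.2985); q=quat(-.106-np.pi/2)
arm.goto([*g,.17],q); print(arm.state()['time']); arm.set_gripper(.06,40)
print(arm.line_to([*g,.012],velocity=.2,max_force=8)); s=arm.state(); print(s['time'],s['tool_pos'])
arm.set_gripper(0,50); s=arm.state(); print(s['grip_width'],s['time'])
arm.line_to([*g,.16],velocity=.25); s=arm.state(); print(s['time'],s['grip_width'],s['tool_pos'],s['force'])
cap('wrist','w1'); cap('side','s1')
E
```

```text
3.5583
False
4.875 [ 0.4373 -0.3475  0.0129]
0.02569126693582217 5.275
6.0167 0.025670234604836015 [ 0.4364 -0.3455  0.159 ] [-0.144  -0.0312 -1.5201]
```

View pics/w1.png

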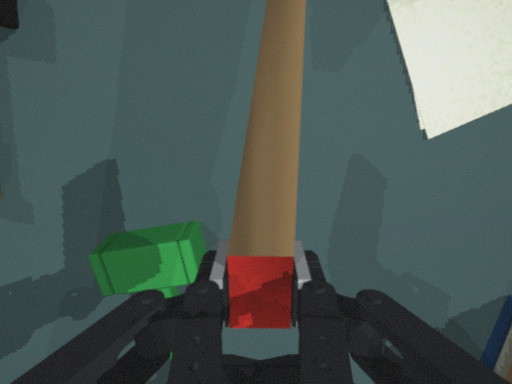

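View pics/s1.png

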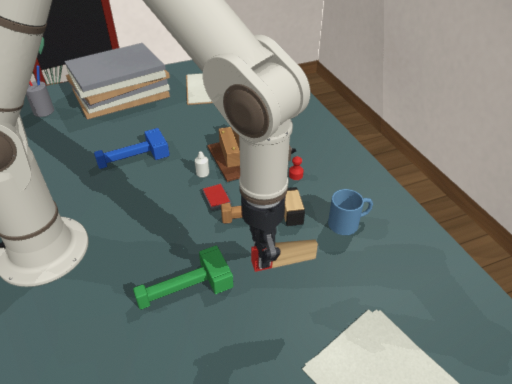

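The wedge is held by its red tail (tail at pixels (262,290) in w1), its thin end pointing away from the camera. Next I move to the front of the mouth and look.

```bash
python3 - <<'E'
from h import *
np.set_printoptions(precision=4,suppress=True)
c=load('w1'); print('tail corners', atz(c,[(228,327),(293,328),(227,257),(296,256)],.159+.031))
arm.goto([.575,-.02,.24],quat(0.005)); s=arm.state(); print(s['time'],s['tool_pos'])
c=cap('wrist','w2'); cap('side','s2'); cap('top','t2')
E
```

```text
tail corners [[ 0.422  -0.3302  0.19  ]
 [ 0.4186 -0.3578  0.19  ]
 [ 0.4556 -0.3345  0.19  ]
 [ 0.4532 -0.3615  0.19  ]]
7.475 [ 0.5744 -0.0219  0.2395]
```

View pics/w2.png

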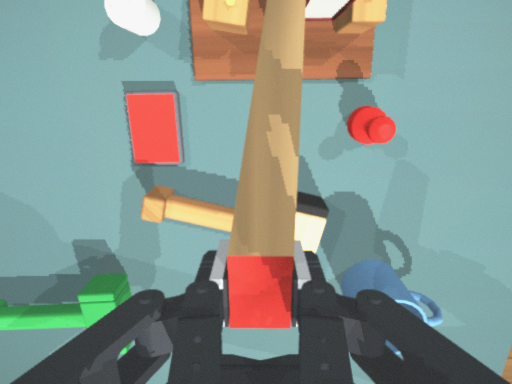

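View pics/t2.png

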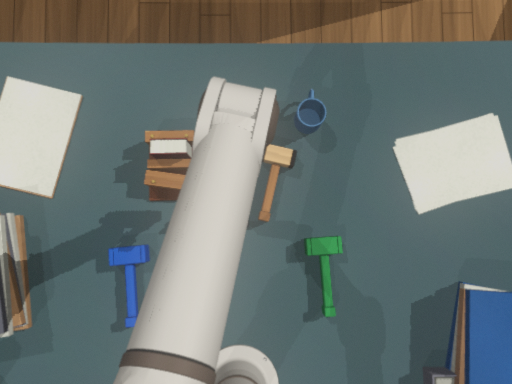

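```bash
cat > ov.py <<'E'
from h import *
def world(P,x,y,psi):
    P=np.array(P,float)/1000; c,s=np.cos(psi),np.sin(psi)
    return np.c_[x+c*P[:,0]-s*P[:,1],y+s*P[:,0]+c*P[:,1],P[:,2]]
def segs(j):
    S=[]
    def loop(l): S.extend((l[i],l[(i+1)%len(l)]) for i in range(len(l)))
    loop([(-117,-110,10),(78,-110,10),(78,70,10),(-117,70,10)])
    loop([(35,-65,74),(65,-65,74),(65,65,74),(35,65,74)])
    loop([(-35+j,-60,70),(-11+j,-60,70),(-11+j,60,70),(-35+j,60,70)])
    f=lambda y:-47.4+.16*y
    loop([(f(-65),-65,60),(f(65),65,60),(f(65)-40,65,60),(f(-65)-40,-65,60)])
    loop([(f(-65),-65,10),(f(65),65,10)]); loop([(-35+j,-60,10),(-35+j,60,10)])
    return S
def overlay(src,out,pose,j,box,s):
    c=load(src); u0,v0,u1,v1=box
    im=cv2.resize(c['color'][v0:v1,u0:u1],None,fx=s,fy=s,interpolation=cv2.INTER_CUBIC)
    for a,b in segs(j):
        p=proj(c,world([a,b],*pose)); p=((p-[u0,v0]+.5)*s-.5)
        cv2.line(im,tuple(np.round(p[0]*16).astype(int).tolist()),tuple(np.round(p[1]*16).astype(int).tolist()),(0,255,255),1,cv2.LINE_AA,4)
    cv2.imwrite('pics/'+out+'.png',im)
E
python3 - <<'E'
from ov import *
pose=(.616,.1785,.005)
overlay('top0','o_t',pose,.5,(135,115,235,215),7)
overlay('side0','o_s',pose,.5,(200,105,310,190),7)
overlay('w2','o_w',pose,.5,(180,0,400,100),3)
E
```

```text
(no output)
```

View pics/o_t.png

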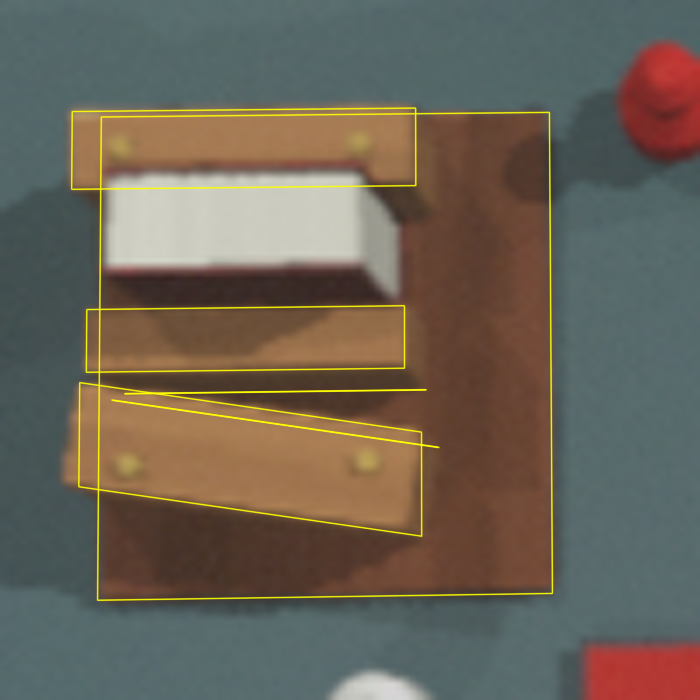

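View pics/o_s.png

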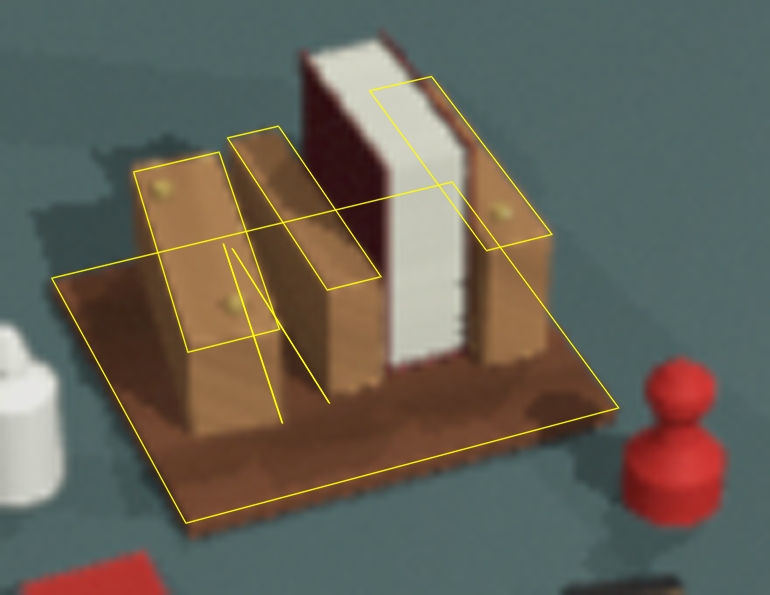

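View pics/o_w.png

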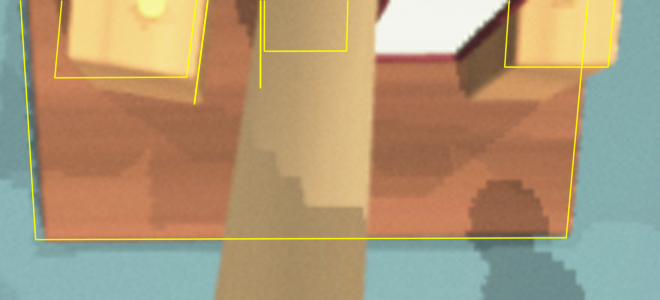

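```bash
cat >> ov.py <<'E'
def wedge_segs():
    lo=[(-62.5,-13.2),(62.5,-13.2),(62.5,-1.2),(-27.5,13.2),(-62.5,13.2)]
    S=[]
    for z in (0,44):
        S+= [((*lo[i],z),(*lo[(i+1)%5],z)) for i in range(5)]
    return S+[((*p,0),(*p,44)) for p in lo]
def held(tcp,yaw,off=16.5,dz=.0129):
    # wedge origin for TCP, wedge yaw; tail end is off mm behind TCP
    d=np.array([np.cos(yaw),np.sin(yaw)])
    o=np.array(tcp[:2])+d*(62.5-off)/1000
    return o[0],o[1],yaw,tcp[2]-dz
def ovw(src,out,wp,box,s,extra=None):
    c=load(src); u0,v0,u1,v1=box
    im=cv2.resize(c['color'][v0:v1,u0:u1],None,fx=s,fy=s,interpolation=cv2.INTER_CUBIC)
    def dr(P,col):
        p=(proj(c,P)-[u0,v0]+.5)*s-.5
        cv2.line(im,tuple(np.round(p[0]*16).astype(int).tolist()),tuple(np.round(p[1]*16).astype(int).tolist()),col,1,cv2.LINE_AA,4)
    for a,b in wedge_segs(): dr(world([a,b],*wp[:3])+[0,0,wp[3]],(0,255,255))
    if extra:
        for a,b in segs(extra[1]): dr(world([a,b],*extra[0]),(255,255,0))
    cv2.imwrite('pics/'+out+'.png',im)
E
python3 - <<'E'
from ov import *
s=arm.state(); print(s['tool_pos'],s['tool_rot'])
ovw('s2','o_s2',held(s['tool_pos'],.005+np.pi/2),(200,70,340,220),5,((.616,.1785,.002),.5))
E
```

```text
[ 0.57455051 -0.02191732  0.23966861] [-2.80980769e-05  7.06601797e-01  7.07611236e-01 -4.88294416e-04]
```

View pics/o_s2.png

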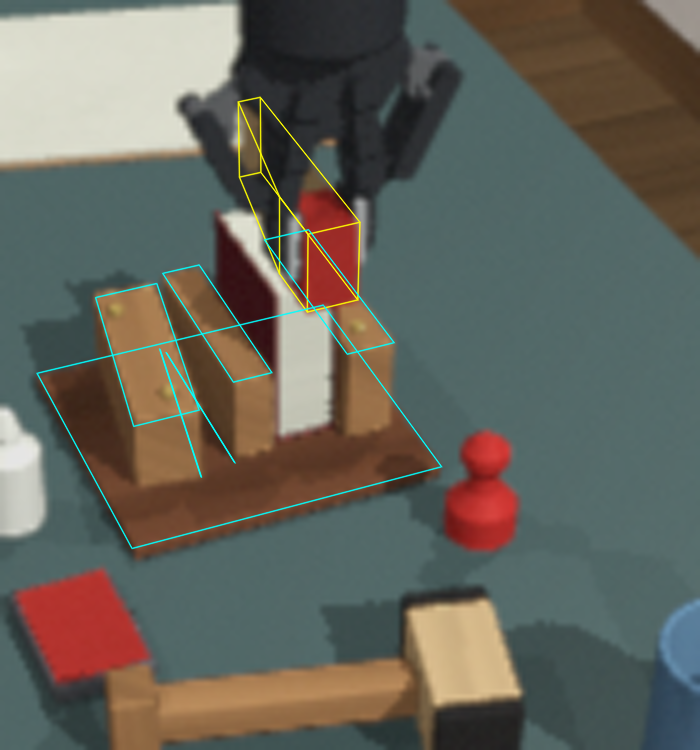

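```bash
python3 - <<'E'
from ov import *
np.set_printoptions(precision=4,suppress=True)
q=quat(.002)
x=.567
arm.line_to([x,-.018,.06],q,velocity=.25); arm.sleep(.15); s=arm.state(); e=np.array([x,-.018,.06])-s['tool_pos']; print(s['time'],e)
T=np.array([x,-.018,.0255]); arm.line_to(T+e,q,velocity=.12); arm.sleep(.1); s=arm.state(); e2=T-s['tool_pos']; print(e2,s['time'],s['force'])
E2=e+e2
T=np.array([x,.054,.0255])
print(arm.line_to(T+E2,q,velocity=.06,max_force=4)); arm.sleep(.1); s=arm.state(); print(s['time'],s['tool_pos'],s['force'],Ro.from_quat(np.roll(s['tool_rot'],-1)).as_matrix()[:,1])
cap('side','s3');cap('wrist','w3');cap('top','t3')
ovw('s3','o_s3',held(s['tool_pos'],.002+np.pi/2),(200,100,320,200),6,((.6163,.1785,.002),.5))
E
```

```text
8.6417 [-0.0016  0.0001 -0.0018]
[0.0013 0.     0.0012] 9.1917 [-0.1193 -0.8699 -0.8153]
False
10.6417 [0.5666 0.0535 0.0249] [ 0.2664  0.4339 -1.2711] [ 1.      0.0011 -0.0001]
```

View pics/o_s3.png

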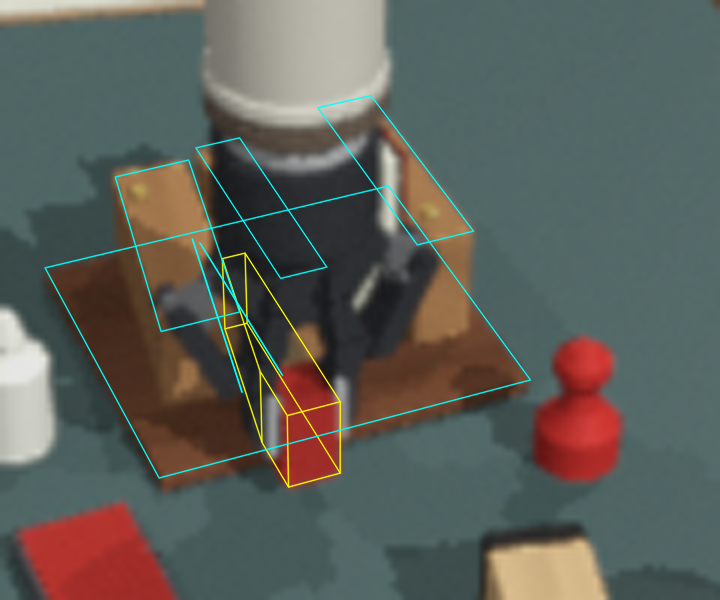

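View pics/w3.png

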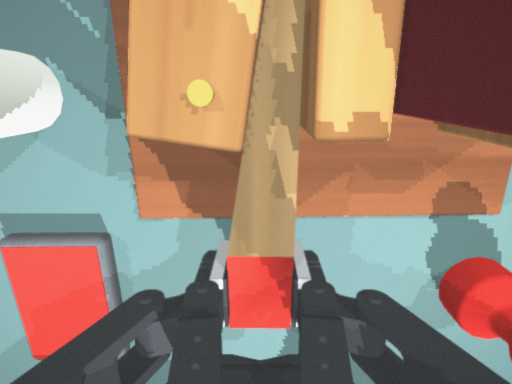

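The side and wrist views show the wedge sitting between heel and jaw with no contact force. I'll lower it 2 mm, release, and look.

```bash
python3 - <<'E'
from ov import *
np.set_printoptions(precision=4,suppress=True)
s=arm.state(); p=s['tool_pos']; q=quat(.002)
print(arm.line_to([.567,.054,.0225],q,velocity=.03,max_force=3)); s=arm.state(); print(s['tool_pos'],s['force'])
arm.set_gripper(.05,60); s=arm.state(); print(s['time'],s['tool_pos'],s['grip_width'])
arm.line_to([.567,.05,.19],q,velocity=.3); s=arm.state(); print(s['time'])
cap('wrist','w4'); cap('side','s4')
crop('c_s4','s4',200,100,320,200,6)
E
```

```text
False
[0.5674 0.0538 0.0231] [-1.3164 -0.0012  4.6463]
11.4 [0.567  0.054  0.0224] 0.050486363232099554
12.1083
```

View pics/w4.png

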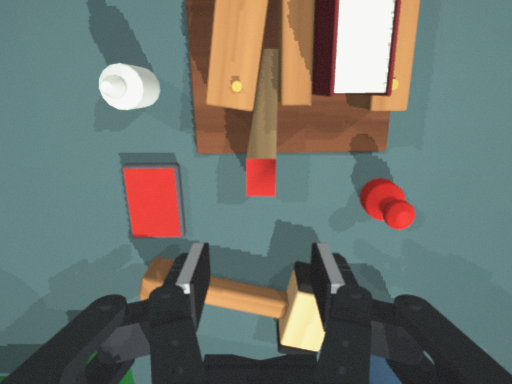

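View pics/c_s4.png

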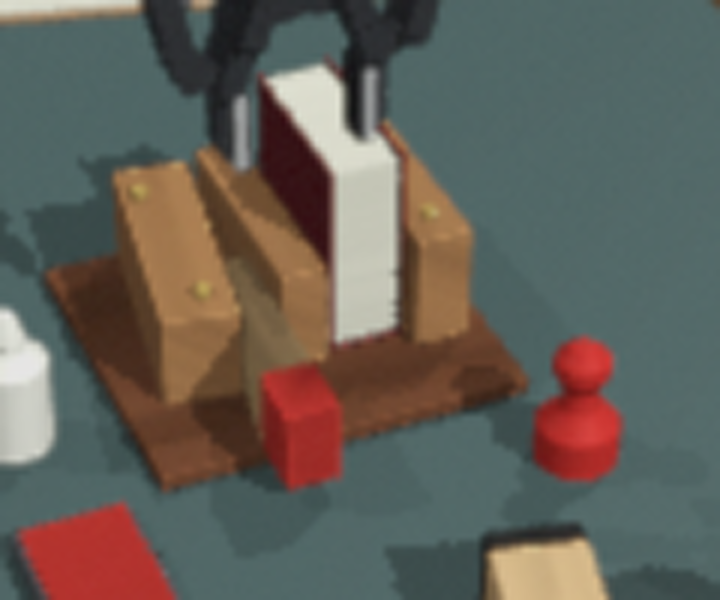

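The wedge lies flat in the gap, thin end in (tail at w4 (261,178)). Now the mallet: I'll refine its pose.

```bash
python3 - <<'E'
from h import *
np.set_printoptions(precision=4,suppress=True)
for src,box in (('top0',(255,135,302,225)),('w4',(135,240,360,355))):
    c=load(src)
    U,V=np.meshgrid(np.arange(box[0],box[2]),np.arange(box[1],box[3])); uv=np.c_[U.ravel(),V.ravel()]
    p=bydepth(c,uv)
    d=np.array([np.cos(-.225),np.sin(-.225)]); n=np.array([-d[1],d[0]])
    h=p[(p[:,2]>.044)&(p[:,2]<.053)]; a=h[:,:2]@d; b=h[:,:2]@n
    k=a>a.max()-.044
    print(src,'head z',h[:,2].mean(),'a',a.min(),a.max(),'b',b[k].min(),b[k].max(),'pommel b', b[a<a.min()+.02].min(),b[a<a.min()+.02].max())
    hd=p[(p[:,2]>.032)&(p[:,2]<.04)]; a=hd[:,:2]@d; b=hd[:,:2]@n
    for lo in np.arange(a.min(),a.max(),.02):
        k=(a>=lo)&(a<lo+.02)
        if k.sum()>5: print(round(lo,3),np.percentile(b[k],[3,50,97]))
E
```

```text
top0 head z 0.048350346429295796 a 0.44377769215992646 0.6517030548649051 b -0.018983292595770494 0.07624112343655418 pommel b 0.01556636812214803 0.04502201273197262
0.463 [0.0191 0.0307 0.0409]
0.483 [0.0192 0.0301 0.0411]
0.503 [0.0188 0.0288 0.0412]
0.523 [0.0183 0.0291 0.0405]
0.543 [0.0189 0.0298 0.0402]
0.563 [0.0181 0.0296 0.0403]
0.583 [0.0191 0.0285 0.0398]
0.603 [-0.0117  0.035   0.0729]
w4 head z 0.04707862000102966 a 0.4455796084104899 0.6521869775288655 b -0.017873989275542068 0.0781253404164807 pommel b 0.017778428759340964 0.047209523369964396
0.446 [0.045  0.0462 0.047 ]
0.466 [0.0451 0.0457 0.0469]
0.506 [0.0208 0.0333 0.0424]
0.526 [0.0207 0.0331 0.042 ]
0.546 [0.0203 0.0328 0.0416]
0.566 [0.0202 0.0327 0.0413]
0.586 [0.02   0.0322 0.0413]
0.606 [-0.0092  0.0501  0.0778]
```

```bash
python3 - <<'E'
from h import *
np.set_printoptions(precision=4,suppress=True)
yaw=-.228; d=np.array([np.cos(-.225),np.sin(-.225)]); n=np.array([-d[1],d[0]])
g=d*.586+n*.0297; q=quat(yaw-np.pi/2)
arm.goto([*g,.13],q); arm.sleep(.1); s=arm.state(); e=np.array([*g,.13])-s['tool_pos']; print(s['time'],e)
e[2]=0
arm.line_to(np.array([*g,.010])+e,q,velocity=.2,max_force=8); s=arm.state(); print(s['time'],s['tool_pos']-[*g,.01])
arm.set_gripper(0,118); s=arm.state(); print(s['grip_width'],s['time'],s['tool_pos'],s['force'])
z0=s['tool_pos'][2]; open('/tmp/z0','w').write(str(z0))
arm.line_to([*g,.09],q,velocity=.25); s=arm.state(); print(s['time'],s['grip_width'],s['tool_pos'],s['force'],s['ft_torque'])
cap('wrist','w5'); cap('side','s5')
E
```

```text
13.4417 [-0.0001 -0.001   0.0002]
14.1917 [ 0.0006 -0.0015  0.0009]
0.021844508705184545 14.5583 [ 0.579  -0.1029  0.0119] [-1.2884 -0.025   7.0702]
15.025 0.022057393591039906 [ 0.5781 -0.1011  0.0906] [-0.1012  0.5107 -3.8213] [ 0.0462  0.0951 -0.0162]
```

View pics/w5.png

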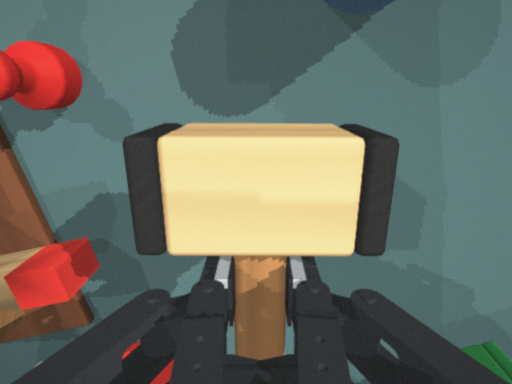

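View pics/s5.png

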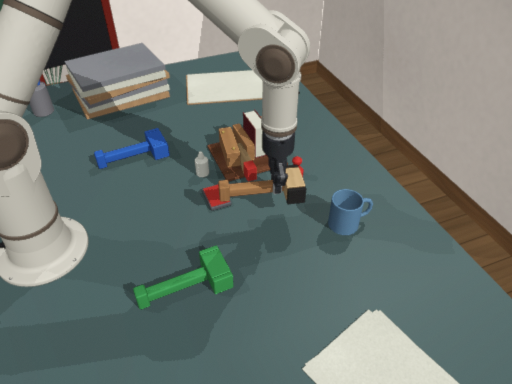

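```bash
python3 - <<'E'
from h import *
np.set_printoptions(precision=4,suppress=True)
c=load('w5'); print('head near edge',atz(c,[(158,253),(358,253)],.1265))
q=quat(.002-np.pi/2)
arm.goto([.527,-.06,.09],q); arm.sleep(.1); s=arm.state(); e=np.array([.527,-.06,.09])-s['tool_pos']; print(s['time'],e,s['grip_width'])
arm.line_to(np.array([.527,-.06,.029])+e,q,velocity=.15); arm.sleep(.1); s=arm.state(); print(s['time'],s['tool_pos'],s['force'],s['ft_torque'])
cap('wrist','w6'); cap('side','s6'); crop('c_s6','s6',190,120,330,240,5)
E
```

```text
head near edge [[ 0.6084 -0.0686  0.1265]
 [ 0.5916 -0.1419  0.1265]]
15.5917 [0.0001 0.0002 0.0005] 0.02187904680486879
16.2417 [ 0.5281 -0.0605  0.0304] [ 0.3344  0.6859 -4.1763] [-0.0256  0.0932  0.0224]
```

View pics/w6.png

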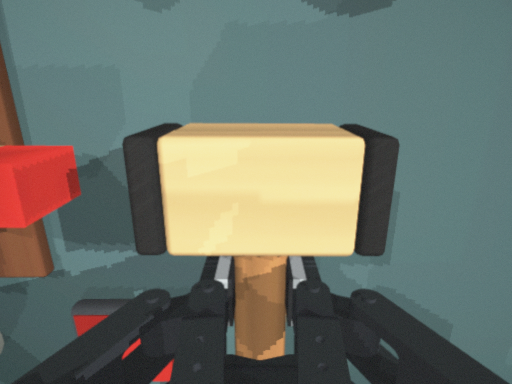

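View pics/c_s6.png

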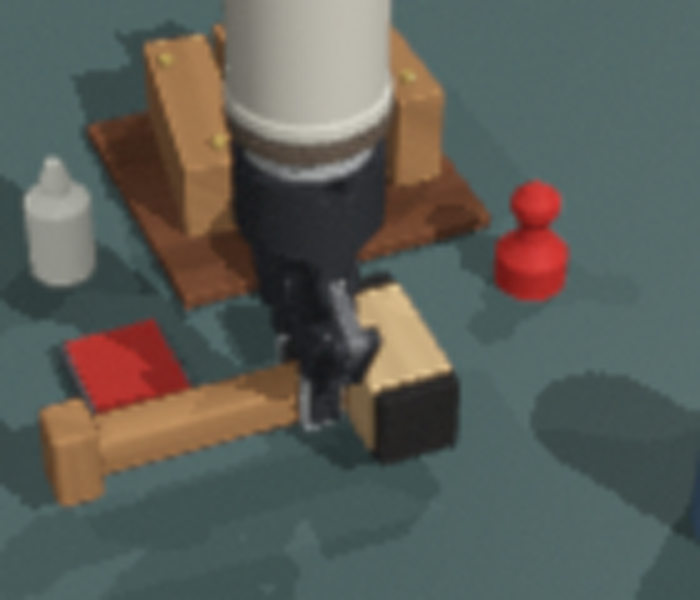

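```bash
cat > tap.py <<'E'
from h import *
X,Z=.5275,.029
q=quat(.002-np.pi/2)
def tap(contact,adv,back=.025,v=.2,F=20,ret=.02):
    """strike from `back` behind contact to contact+adv, then draw back; returns y reached"""
    y=arm.state()['tool_pos'][1]
    if abs(y-(contact-back))>.004: arm.line_to([X,contact-back,Z],q,velocity=.15)
    hit=arm.line_to([X,contact+adv,Z],q,velocity=v,max_force=F)
    s=arm.state(); y1=s['tool_pos'][1]
    arm.line_to([X,y1-ret,Z],q,velocity=.15)
    s2=arm.state()
    print('hit' if hit else 'thru','y %.4f'%y1,'F',np.round(s['force'],1),'t %.2f'%s2['time'],'x %.4f z %.4f'%tuple(s['tool_pos'][[0,2]]),'w %.4f'%s2['grip_width'],flush=True)
    return y1
E
python3 - <<'E'
from tap import *
y=tap(-.0107,.008)
y=tap(y,.010)
cap('wrist','w7')
E
```

```text
thru y -0.0022 F [-0.7 -0.8 -3.1] t 17.25 x 0.5278 z 0.0292 w 0.0222
thru y 0.0088 F [-0.3  0.3 -3.1] t 17.82 x 0.5275 z 0.0289 w 0.0219
```

View pics/w7.png

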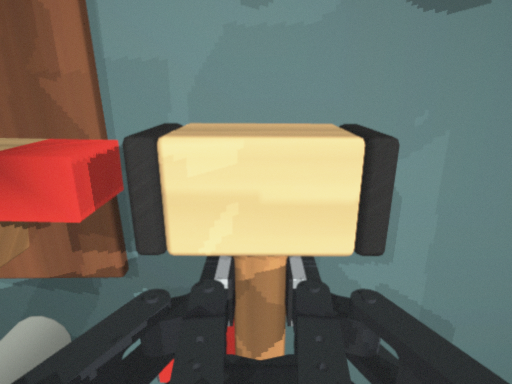

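```bash
python3 - <<'E'
from tap import *
y=.0088
for i in range(4): 
    y=tap(y,.009)
cap('wrist','w8'); cap('side','s8'); crop('c_s8','s8',190,100,330,220,5)
E
```

```text
thru y 0.0199 F [ 0.5  0.4 -3.3] t 18.43 x 0.5273 z 0.0287 w 0.0222
thru y 0.0299 F [ 0.1 -1.  -2.7] t 19.00 x 0.5275 z 0.0289 w 0.0223
thru y 0.0399 F [-0.3 -1.1 -3. ] t 19.57 x 0.5274 z 0.0289 w 0.0221
hit y 0.0454 F [ 1.8 -4.1 -2.5] t 20.09 x 0.5268 z 0.0287 w 0.0220
```

View pics/w8.png

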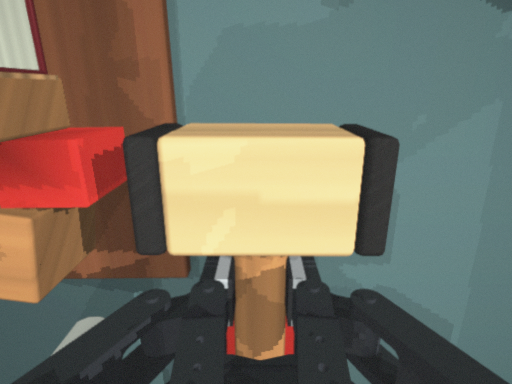

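View pics/c_s8.png

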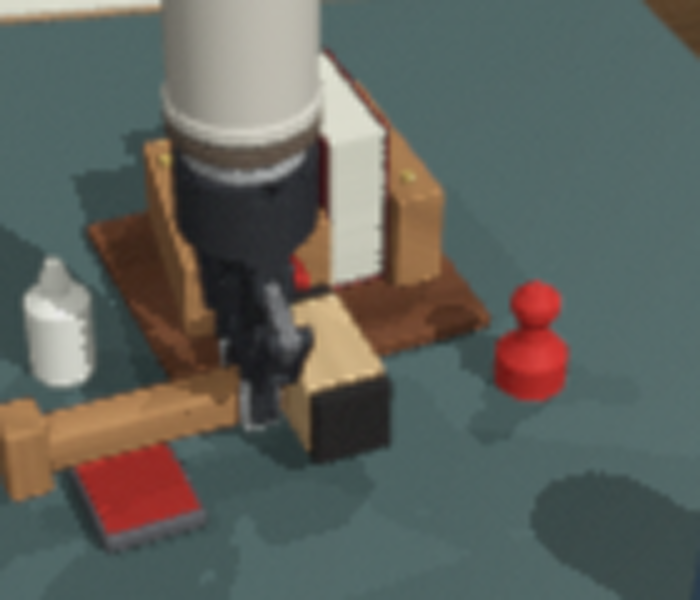

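```bash
python3 - <<'E'
from tap import *
y=.0454
for i in range(4): 
    y=tap(y,.010,F=24,v=.22)
cap('wrist','w9')
E
```

```text
hit y 0.0458 F [ 0.2 -4.2 -4.4] t 20.96 x 0.5257 z 0.0287 w 0.0215
hit y 0.0463 F [ 0.5 -4.6 -4.4] t 21.73 x 0.5257 z 0.0287 w 0.0217
hit y 0.0464 F [ 0.5 -4.5 -5.3] t 22.49 x 0.5257 z 0.0286 w 0.0216
hit y 0.0466 F [ 0.3 -5.1 -4.5] t 23.26 x 0.5258 z 0.0286 w 0.0215
```

View pics/w9.png

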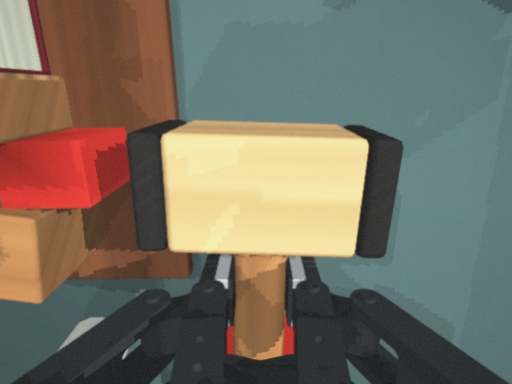

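```bash
python3 - <<'E'
from tap import *
y=.0466
for i in range(3): 
    y=tap(y,.012,F=28,v=.28)
arm.line_to([.527,-.03,.03],q,velocity=.2)
arm.line_to([.527,-.03,.14],q,velocity=.3); print(arm.state()['time'],arm.state()['force'])
cap('side','s10'); cap('wrist','w10'); crop('c_s10','s10',190,90,330,210,5)
E
```

```text
hit y 0.0467 F [ 1.  -5.5 -5.3] t 24.06 x 0.5258 z 0.0288 w 0.0217
hit y 0.0467 F [ 0.1 -5.7 -5.8] t 24.81 x 0.5256 z 0.0287 w 0.0219
hit y 0.0475 F [-1.2 -4.3 -6.4] t 25.56 x 0.5244 z 0.0283 w 0.0215
26.5167 [-0.49435664 -0.09259732 -4.36033939]
```

View pics/w10.png

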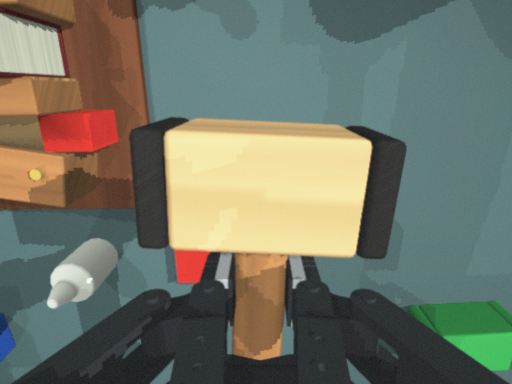

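View pics/c_s10.png

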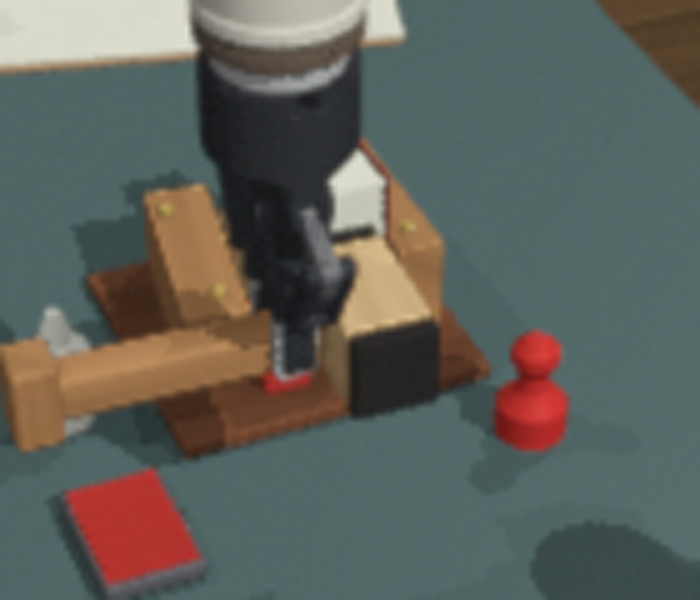

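```bash
python3 - <<'E'
from tap import *
arm.goto([.57,-.12,.10],q)
arm.line_to([.57,-.12,.03],q,velocity=.2)
print(arm.line_to([.57,-.12,.010],q,velocity=.04,max_force=4)); s=arm.state(); print(s['time'],s['tool_pos'],s['force'])
cap('top','t11'); cap('side','s11')
crop('c_t11','t11',135,115,255,235,6); crop('c_s11','s11',190,90,330,210,5)
E
```

```text
True
28.0917 [ 0.5704657  -0.11986904  0.01245019] [-0.1334398   0.64204716  5.18546752]
```

View pics/t11.png

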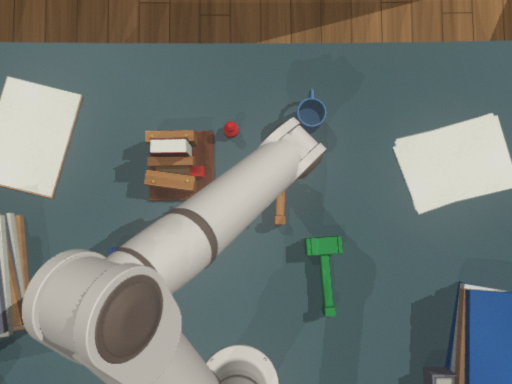

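View pics/c_s11.png

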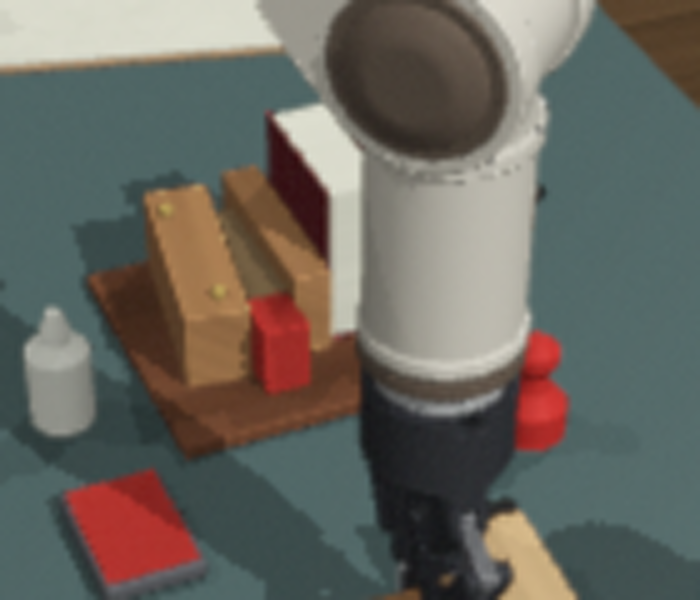

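```bash
python3 - <<'E'
from ov import *
c=load('t11'); 
for j in [6]: overlay('t11','o_t11',(.616,.1785,0),j,(135,115,235,215),7)
E
```

```text
(no output)
```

View pics/o_t11.png

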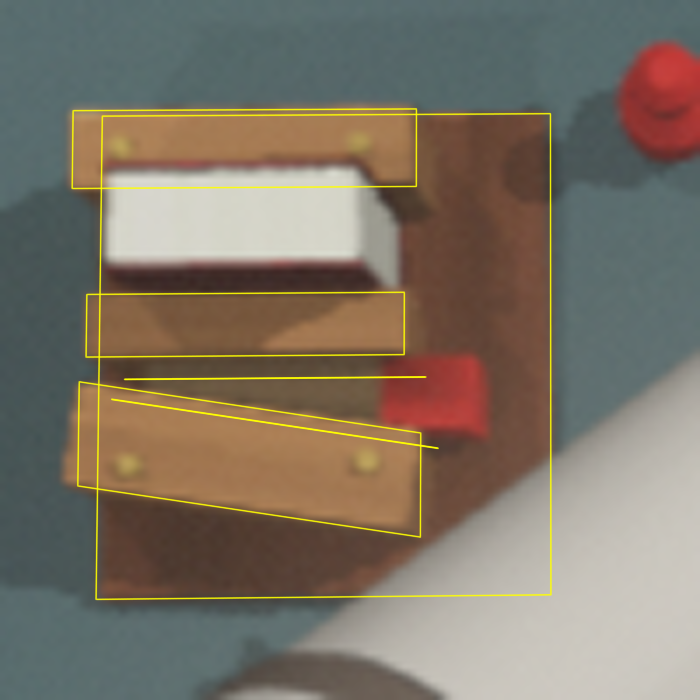

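The jaw now matches j≈6 mm in the overlay and the tail end protrudes about 20 mm, so the wedge is tight. I'll release the mallet and retreat.

```bash
python3 - <<'E'
from tap import *
arm.set_gripper(.06,60)
p=arm.state()['tool_pos']
arm.line_to([p[0],p[1],.16],q,velocity=.2); print(arm.state()['time'])
arm.goto([.36,-.12,.27],q); arm.sleep(.3); print(arm.state()['time'],arm.state()['force'])
cap('top','t12'); cap('side','s12')
E
```

```text
29.5333
30.7917 [ 0.51424144  0.02159986 -0.663222  ]
```

View pics/t12.png

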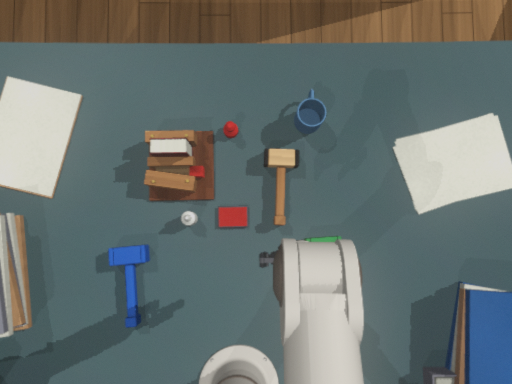

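View pics/s12.png

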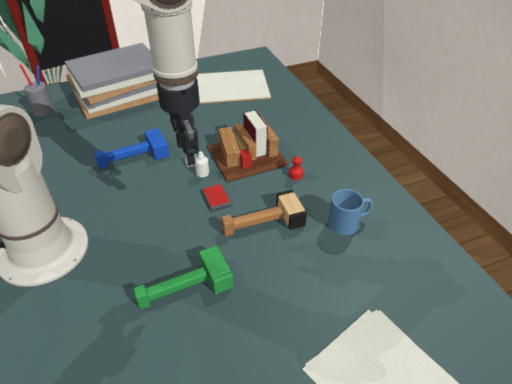

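The top view shows the wedge home (205,171), the mallet flat at (282,160) and clear, and the stamp, glue, mug and ink pad where they were. The arm touches nothing, so I'm handing in.

```bash
python3 - <<'E'
from h import *
print(arm.hand_in(), arm.state()['time'])
E
```

```text
the job is handed in; nothing more can be done
the job is handed in; nothing more can be done
```

The register is clamped and the job is handed in, with the clock at about 31 s of the 72 s allowed.

- **Wedge:** I laid it in the gap thin end first and let go. I then drove it with 13 separate mallet taps: five moved it in with no stop force reached, and the last eight stopped against it at 20 to 28 N.
- **Tightness:** Over the last seven taps the mallet's stopping point moved 2 mm. I think most of that was the mallet turning a degree or two in the grip, because the wedge itself looked still in the wrist pictures. In the top view the jaw sits at about 6 mm travel and about 20 mm of the tail shows outside the mouth, as expected for a tight wedge. I did not test the clamp by pulling on the register.
- **Mallet and bystanders:** The mallet lies flat on the table, clear of everything. The stamp, glue bottle, mug and ink pad stand where they were.
- **One disagreement:** The wrist camera placed the press about 1.5 to 2 mm farther in +x than the top and side cameras. I went mostly with the top and side views, and the wedge went in without touching the sides.

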